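# Lock the tilting display plate level and stand the sample jar on it

### The job

Push the raised, sprung display plate down until it lies level, firmly on its rubber stops, and, keeping it pressed, slide its bolt fully home under the keeper so that the plate stays level by itself; press gently, the stand must never feel more than about 25 N from the gripper. Then stand the small wood-lidded glass jar upright inside the ring on the plate, setting it down without dropping it, and leave the other jars, the grinder, the dish and the spatula where they are.

Things in the scene. Friction and masses are not known exactly. Their poses are not given: they have to be found in the camera images.
- stand: Tilting display stand, fixed. Aluminium base 180 x 220 x 14 mm; origin at the centre of its underside; x from the plate's free front edge (robot side) to the hinge at the back, y to the keeper's side, z up. A sprung wooden plate 155 x 150 x 10 mm (x -80 to 75, y -75 to 75 mm) hinges about a line along y at x 75, z 45 mm. Level, its top is at z 50 mm.
- keeper (a point): Mouth edge of the keeper's lip underside, nominally stand x -62, y 80, z 61.5 mm: a dark steel hook reaching to y 108, 9 mm thick. Keeper and rubber stops share a bracket, set up to 4 mm higher or lower than this by an unknown amount. The bolt gets under the lip only within the last 1.5 mm above the stops; let go, it rises against the lip. Pushed out with the plate up, it lands on the keeper.
- plate (a joint): Hinge angle of the wooden plate, rad: 0 level, positive front edge raised (rests at 0.40, front edge 60 mm up). The rubber stops meet it somewhere between -0.04 and +0.02; bolted it lies within about 0.035 of level. Pushing at the finger rest takes about 3 N when raised, 6 N near level, and rises steeply (over 5 N per mm) on the stops. It springs up when let go unbolted.
- bolt (a joint): Travel of the bolt towards the stand's +y, m: 0 fully back, 0.024 fully home against its stop; starts between 0 and 0.006. It stays where it is left and takes about 1.5 N to slide, besides the drag of a finger on the plate. A square steel bar 10 x 10 mm along the plate's front edge, in two guides at y 26 and 60 mm that stand 16 mm above the plate.
- finger_rest (a point): Centre of a flat dark rubber pad, flush on the plate's top at the front edge, 30 mm (x) by 46 mm (y), bare: the place to press, on the -y side of the bolt's knob. With the plate level it is at stand x -62, y -45, z 50 mm; raised 0.40 rad it is 12 mm nearer the hinge and 53 mm higher. Axes turn with the plate.
- bolt_knob (a point): Centre of the top of the bolt's round steel knob, 16 mm across, standing 35 mm above the plate. With the plate level and the bolt fully back it is at stand x -62, y -12, z 85 mm. It can be pushed towards +y from its -y side by a finger resting on the plate.
- ring_mark (a point): Centre of a thin dark ring inlaid flush in the plate's top, 80 mm across; with the plate level it is at stand x +12, y 0, z 50 mm. Axes turn with the plate.
- jar: The small sample jar: closed clear glass jar with a light wooden lid, 54 mm diameter, 75 mm high, the lid its upper 32 mm; about 0.2 kg. Origin at the centre of its underside, z up.
- tall_jar: Bystander: black jar 58 mm diameter, 105 mm high, origin at the centre of its underside.
- spare_jar: Bystander: larger wood-lidded glass jar 68 mm diameter, 100 mm high, origin at the centre of its underside.
- grinder: Bystander: aluminium puck 50 mm diameter, 40 mm high, origin at the centre of its underside.
- dish: Bystander: clear round dish 90 mm diameter, 15 mm high, origin at the centre of its underside.
- spatula: Bystander: small spatula with a dark handle, 170 mm long, lying flat.
Mind the look-alikes: they are no part of the job. Leave any blue, purple or yellow look-alike of the jar alone.

How it is judged:
By the outcome, as a careful person would: the job done as asked, in the order asked, and still so for the second after the job is handed in, with the robot touching nothing.
It also fails if it takes over 64 s, if anything falls off the work surface, if the arm or the gripper's body presses on something with over 40 N, if the wrist force passes 120 N, or if a joint passes its speed limit or range.

### The arm

A 6-joint arm with a two-finger parallel gripper is mounted at the origin on the work surface. World frame = base frame: x ahead of the robot, y to its left, z up, the work surface at z = 0. Lengths are in m, angles in rad, forces in N, time in s.
With the tool pointing down it reaches from about 0.25 to 0.775 m from the base axis. Payload 4 kg.
Tool frame: the origin (TCP) lies at the very end of the fingers, on their centre line; the grasp point (between the pads) lies hold_point_z behind it (hold_point_z is the distance from the TCP to the grasp point, in m); z points along the fingers, y is the direction in which the jaws open and shut (so a half turn about z gives the same grasp; the last joint's range is limited). The gripper opens to 94 mm and grips with 3 to 60 N. Pads are 16 mm wide; open, the fingers measure 119 mm over their backs; the gripper's body (75 mm by 177 mm) begins 78 mm behind the grasp point.
Start: joints at [-1.409, 0.087, 1.371, -0, 1.684, -0.103], TCP at [0.144, -0.531, 0.179] pointing down, gripper open.
Joint ranges: [-3.1, 3.1], [-0.76, 2.03], [0.27, 2.55], [-1.08, 4.22], [0.17, 2.65], [-2.57, 2.57]. Speed limits (rad/s): [2.79, 2.79, 3.14, 3.14, 3.14, 3.14].

### API

Orientations are given as [roll, pitch, yaw] about the fixed x, y, z axes, in that order (R = Rz(yaw) Ry(pitch) Rx(roll)).
In Python, from bench import * gives the robot as it stands.
- The arm moves only by the tool step_arm, never from a script. Its argument "increments" is text: rows parted by semicolons, each of 6 numbers parted by spaces: the shift along the tool's x, y, z in cm, then the turn, a rotation vector about the tool's x, y, z in rad. A call has 1 to 5 rows; each row shifts and turns the commanded pose from where the row before left it, along the tool's axes as they then stand; what a row does not reach is not made up. A row lasts 1/10 s, in which the tool goes at most 50 mm and 8.59 degrees, less where a joint would pass 70% of its speed; a pose out of reach is approached as far as the arm can. A call is refused whole if a number of a shift passes 5 or a number of a turn 0.15, either way. A call with a gripper value outside its range is refused whole. "claw" is the gripper's target within -1 to 1 (shut at 1, half-way at 0, fully open at -1), set as the call begins (left out, the last holds). The fingers move at their own pace and stop on an object; the grip force is fixed at half the most. Time passes only in rows, so rows that do not move let the fingers close. It gives the time, the measured TCP pose, the force and the opening at its end, in the units of the state.
- get_obs(): the state, without advancing time (a new reading comes with each control period).
- snapshot(name): name is "scene" or "top" or "wrist"; returns the picture (480x640x3 uint8, red, green, blue); there is no depth.
- calibration(name): a dict with "camera_matrix" (3x3 intrinsics, pixels), "eye" and "orientation" of the camera in the world; the wrist camera has in their place "tool_from_camera" (4x4, takes a point from camera to tool coordinates, whose origin is the TCP and whose axes are the flange's). Camera axes: x right, y up, looking along -z (the intrinsics and any distortion apply to the point x, -y, -z); pixel columns grow to the right and rows downward; lengths in m; the calibration is good to about 2 mm. A picture is of the moment at which its call begins: read the wrist's pose just before it. calibration takes no time and is no camera call.
- close_job(): hands the job in, once; it reports no verdict.
The state is a dict: "time": time; "joint_positions": joint angles; "qvel": joint speeds; "joint_torque": joint torques, N m; "tool_pos": TCP position; "ee_rot": TCP orientation; "wrist_force": force on the tool from outside, world axes, zero at the start; "wrist_torque": the same for the moment, N m; "width": finger opening in m.
Only numpy, scipy, OpenCV 4.12 (cv2) and the standard library are available. Lean on these libraries where they do the work, as an engineer would, in place of code of your own. Each camera call takes 0.05 s, during which the arm holds its last target. There are 200 camera calls.

## Working session

There is one attempt and no reset: what is moved stays moved. The work goes in short steps, Python scripts to look and compute and a tool call to move; the robot and the scene stay as the last step left them, time stands still between calls to the robot, and variables do not carry over. Pictures are saved under pics/ and viewed, about 8 in all and at most 12, crops included, and the job is handed in when it is done.

Besides the shell and the picture viewer there is one more tool, called after ">>>" by a JSON object that holds its "fn" and its "kwargs". step_arm: Moves the arm, as the interface text tells. Its arguments: {"type":"object","properties":{"increments":{"type":"string"},"claw":{"type":"number"}},"required":["increments"]}

```bash
mkdir -p pics; ls
python3 - <<'E'
from bench import *
import cv2
o=get_obs();print(o)
for n in ("scene","top"):
    im=snapshot(n);cv2.imwrite(f"pics/{n}0.png",im[:,:,::-1]);print(n,calibration(n))
print(calibration("wrist"))
E
```

```text
pics
{'time': 0.0, 'joint_positions': array([-1.40914853e+00,  8.79166608e-02,  1.37225530e+00, -4.20330473e-05,
        1.68359196e+00, -1.03093719e-01]), 'qvel': array([ 6.70826428e-05, -3.55456178e-04,  1.03658818e-03,  3.07992229e-04,
        1.74102583e-03, -4.44504961e-04]), 'joint_torque': array([-6.01548836e-04, -3.40187144e+01, -3.02424073e+01,  7.17785326e-02,
        3.28665320e-02, -1.51470349e-04]), 'tool_pos': array([ 0.14379741, -0.53023511,  0.17742467]), 'ee_rot': array([-3.13942862e+00, -1.81893106e-04,  2.64736634e-01]), 'wrist_force': array([-0.27899697,  0.58049609, -0.19390161]), 'wrist_torque': array([ 0.03937978, -0.01827099, -0.0437426 ]), 'width': 0.09415148718454881}
scene {'camera_matrix': array([[470.35717188,   0.        , 314.55302997],
       [  0.        , 470.35717188, 244.19368767],
       [  0.        ,   0.        ,   1.        ]]), 'eye': array([ 1.07352371, -0.47939547,  0.80263611]), 'orientation': array([ 0.79663964, -0.00712026,  0.89899652])}
top {'camera_matrix': array([[443.54475717,   0.        , 319.97451361],
       [  0.        , 443.54475717, 239.85402629],
       [  0.        ,   0.        ,   1.        ]]), 'eye': array([ 0.39612921, -0.01972982,  1.18128982]), 'orientation': array([ 0.08583834,  0.015875  , -1.56240264])}
{'camera_matrix': array([[373.31134146,   0.        , 318.47927147],
       [  0.        , 373.31134146, 241.81021595],
       [  0.        ,   0.        ,   1.        ]]), 'tool_from_camera': array([[ 2.01435761e-03,  9.66093208e-01,  2.58185700e-01,
         7.34334583e-02],
       [ 9.99997914e-01, -1.85869200e-03, -8.47001594e-04,
        -3.50256337e-04],
       [-3.38394792e-04,  2.58186868e-01, -9.66094937e-01,
        -2.07239261e-01],
       [ 0.00000000e+00,  0.00000000e+00,  0.00000000e+00,
         1.00000000e+00]])}
```

View pics/scene0.png

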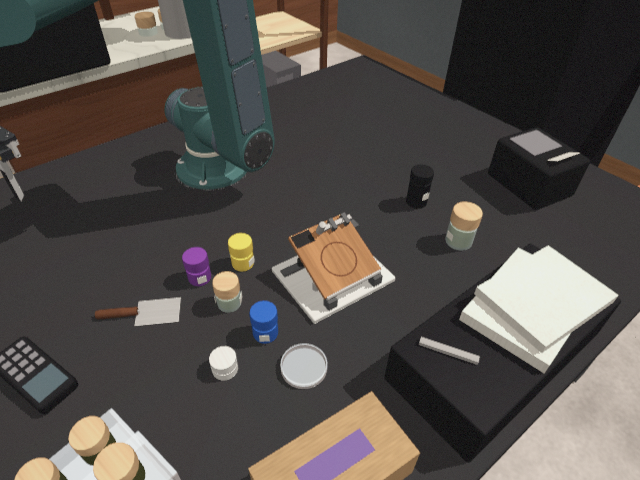

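View pics/top0.png

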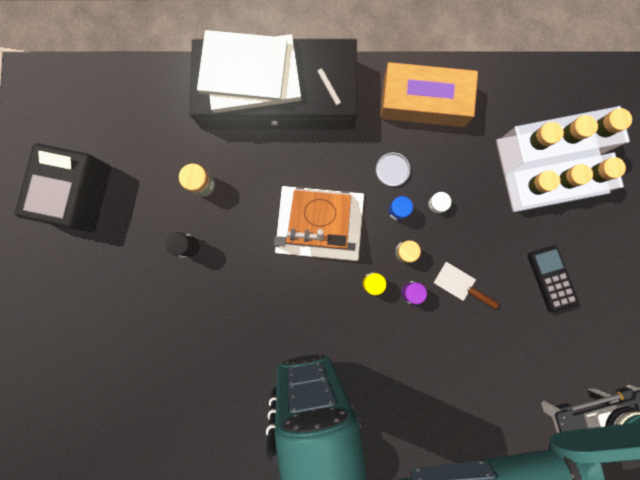

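The top view shows the stand around (320,223), with hinge side up and keeper at left. Wood-lidded candidates for the jar are:
- the single small one at (408,252), which is clear glass and my choice
- the larger spare jar at (195,178)
- the tray jars at (545-617,120-180)

The colour look-alikes are blue (401,207), yellow (374,284) and purple (415,293).

```bash
cat > h.py <<'E'
import numpy as np, cv2
from scipy.spatial.transform import Rotation as R
from bench import *
def cam(n,o=None):
    c=calibration(n);K=c["camera_matrix"]
    if n=="wrist":
        o=o or get_obs();T=np.array(c["tool_from_camera"])
        Rt=R.from_euler("xyz",o["ee_rot"]).as_matrix()
        return K,Rt@T[:3,:3],np.array(o["tool_pos"])+Rt@T[:3,3]
    return K,R.from_euler("xyz",c["orientation"]).as_matrix(),np.array(c["eye"])
def ray(C,px,z):
    K,Rc,e=C;px=np.atleast_2d(np.float64(px))
    d=np.c_[(px[:,0]-K[0,2])/K[0,0],-(px[:,1]-K[1,2])/K[1,1],-np.ones(len(px))]@Rc.T
    return e+d*((z-e[2])/d[:,2])[:,None]
def proj(C,p):
    K,Rc,e=C;q=(np.atleast_2d(p)-e)@Rc
    return np.c_[K[0,2]-K[0,0]*q[:,0]/q[:,2],K[1,2]+K[1,1]*q[:,1]/q[:,2]]
def look(n,f):
    o=get_obs();im=snapshot(n)[:,:,::-1].copy();cv2.imwrite("pics/"+f,im);return cam(n,o),im,o
def blob(m,near):
    n,l,s,c=cv2.connectedComponentsWithStats(m.astype(np.uint8))
    i=1+np.argmin([np.hypot(*(c[k]-near))+(1e3 if s[k,4]<30 else 0) for k in range(1,n)])
    return c[i],s[i],l==i
E
python3 - <<'E'
from h import *
im=cv2.imread("pics/top0.png");C=cam("top");hsv=cv2.cvtColor(im,cv2.COLOR_BGR2HSV)
# base
m=(hsv[...,2]>130)&(hsv[...,1]<60);c,s,mm=blob(m,(350,195))
sub=np.zeros_like(m);sub[175:275,265:375]=m[175:275,265:375]
r=cv2.minAreaRect(np.argwhere(sub)[:,::-1].astype(np.float32));b=cv2.boxPoints(r);print("rect",r)
P=ray(C,b,.014);print(P,P.mean(0),[np.linalg.norm(P[i]-P[i-1]) for i in range(4)])
w=(hsv[...,0]>8)&(hsv[...,0]<25)&(hsv[...,1]>80)&(hsv[...,2]>120)
c,s,_=blob(w,(408,252));print("jar lid",c,s,ray(C,c,.075))
for nm,p,h0,h1,z in (("yellow",(374,284),25,35,.075),("purple",(415,293),135,160,.075),("blue",(401,207),100,125,.075)):
    c,s,_=blob((hsv[...,0]>=h0)&(hsv[...,0]<=h1)&(hsv[...,1]>100)&(hsv[...,2]>60),p);print(nm,c,s,ray(C,c,z))
print("spare",ray(C,(193,176),.1),"tall",ray(C,(178,243),.105))
big=np.hstack([cv2.resize(im[170:310,260:400],(560,560),interpolation=cv2.INTER_CUBIC),cv2.resize(im[230:280,385:430],(240,267),interpolation=cv2.INTER_CUBIC).__class__(0) if 0 else cv2.copyMakeBorder(cv2.resize(im[220:310,385:425],(240,540),interpolation=cv2.INTER_CUBIC),0,20,0,0,cv2.BORDER_CONSTANT)])
cv2.imwrite("pics/crop.png",big)
E
```

```text
rect ((326.15576171875, 229.78688049316406), (98.95557403564453, 80.66735076904297), 5.19442892074585)
[[ 0.42785159  0.12217448  0.014     ]
 [ 0.64252695  0.10635393  0.014     ]
 [ 0.61967684 -0.15655693  0.014     ]
 [ 0.4064722  -0.13682479  0.014     ]] [ 0.5241319  -0.01621333  0.014     ] [np.float64(0.25988015574948614), np.float64(0.21525752173980803), np.float64(0.2639019688323537), np.float64(0.21411580102345087)]
jar lid [409.36263736 250.03296703] [397 240  24  23 182] [[ 0.46730467 -0.22425321  0.075     ]]
yellow [374.93301435 283.86363636] [363 273  24  23 418] [[ 0.38270237 -0.13847     0.075     ]]
purple [414.27777778 292.64957265] [401 282  27  23 468] [[ 0.36193787 -0.23542516  0.075     ]]
blue [400.76391982 207.22048998] [388 196  26  24 449] [[ 0.57489989 -0.20366859  0.075     ]]
spare [[0.6463534  0.31567278 0.1       ]] tall [[0.47844126 0.34549209 0.105     ]]
```

View pics/crop.png

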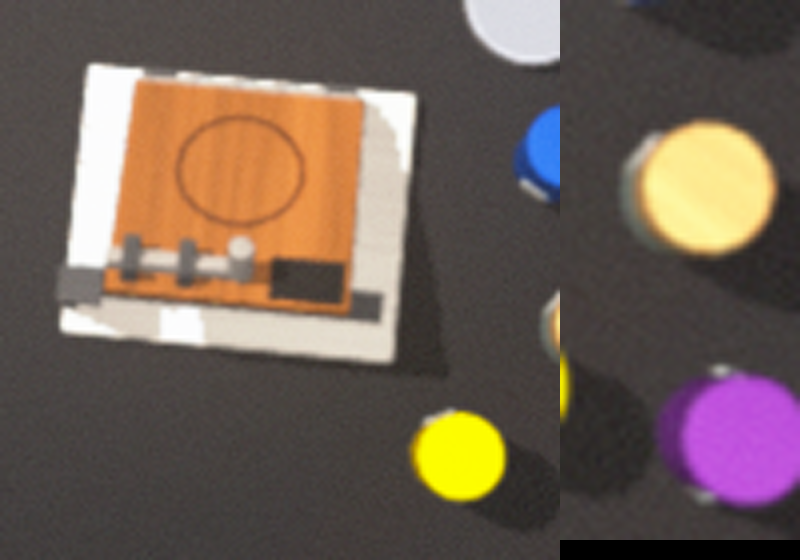

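The crop confirms a light wood lid on glass at (409,251), standing clear of the coloured jars. It also shows the stand's knob, guides, black pad and keeper.

```bash
cat >> h.py <<'E'
def stand():
    C=cam("top");P=ray(C,[(282.5,186),(364,193.3),(358.5,260.5),(275,252.8)],.014)
    c=P.mean(0);ex=(P[0]+P[1]-P[2]-P[3]);return c,np.arctan2(ex[1],ex[0]),P
def S(p,st):  # stand mm -> world m
    c,yaw=st[:2];return np.r_[c[:2],0]+R.from_euler("z",yaw).apply(np.array(p)/1000.)
def arc(a,y=-45): return [75-137*np.cos(a)+5*np.sin(a),y,45+137*np.sin(a)+5*np.cos(a)]
def go(p,yaw=None,o=None): # needed increment in tool axes, cm
    o=o or get_obs();Rt=R.from_euler("xyz",o["ee_rot"])
    d=Rt.inv().apply(np.array(p)-o["tool_pos"])*100
    t=(Rt.inv()*R.from_euler("xyz",[np.pi,0,yaw])).as_rotvec() if yaw is not None else None
    return d.round(2),None if t is None else t.round(3)
E
python3 - <<'E'
from h import *
import bench
print([x for x in dir(bench) if x[0]!='_'], getattr(bench,"hold_point_z",None))
st=stand();P=st[2];print(st[0],st[1],[np.linalg.norm(P[i]-P[i-1]).round(4) for i in range(4)])
C=cam("top")
print("pad raised",S(arc(.4),st),proj(C,S(arc(.4),st)),"level",S(arc(0),st))
print("ring raised px",proj(C,S([75-63*np.cos(.4)+5*np.sin(.4),0,45+63*np.sin(.4)+5*np.cos(.4)],st)))
print("kn px keeper",proj(C,S([-62,94,66],st)))
p=S(arc(.4),st)+[0,0,.06];print(go(p,st[1]))
E
```

```text
['IKError', 'calibration', 'close_job', 'get_obs', 'hold_point_z', 'snapshot'] 0.0188
[5.41455708e-01 1.42614195e-04 1.40000000e-02] -0.08773364171837102 [np.float64(0.1797), np.float64(0.2183), np.float64(0.1795), np.float64(0.2209)]
pad raised [ 0.48846387 -0.04037     0.10295562] [[335.77202674 240.09558183]] level [ 0.47575122 -0.0392518   0.05      ]
ring raised px [[320.26885142 212.54726318]]
kn px keeper [[280.2251792  241.16426623]]
(array([ 46.08, -38.27,   1.54]), array([-0.002,  0.   ,  0.352]))
```

The stand model reprojects onto the pad and ring to within about 1 px, so I'm moving above the finger rest with the fingers closed.

>>> {"fn": "step_arm", "kwargs": {"increments": "3.3 -2.7 0 0 0 0; 3.3 -2.7 0 0 0 0; 3.3 -2.7 0 0 0 0; 3.3 -2.7 0 0 0 0; 3.3 -2.7 0 0 0 0", "claw": 1}}

```text
time: 0.6
tool_pos: [0.2684, -0.3556, 0.1781]
ee_rot: [-3.141, -0.0, 0.264]
wrist_force: [0.7, -1.0, 0.1]
width: 0.0574
```

>>> {"fn": "step_arm", "kwargs": {"increments": "3.3 -2.7 0 0 0 0; 3.3 -2.7 0 0 0 0; 3.3 -2.7 0 0 0 0; 3.3 -2.7 0 0 0 0; 3.3 -2.7 0 0 0 0"}}

```text
time: 1.1
tool_pos: [0.3922, -0.1822, 0.1782]
ee_rot: [-3.142, 0.0, 0.265]
wrist_force: [0.5, -0.5, 0.3]
width: 0.0172
```

>>> {"fn": "step_arm", "kwargs": {"increments": "3 -2.7 0 0 0 0; 3 -2.7 0 0 0 0; 3 -2.7 0 0 0 0.12; 3 -2.7 0 0 0 0.12; 0 0 0 0 0 0.11"}}

```text
time: 1.6
tool_pos: [0.4847, -0.0473, 0.1775]
ee_rot: [-3.14, 0.001, -0.084]
wrist_force: [0.1, 0.1, -0.4]
width: 0.0006
```

Run:
```python
from h import *
o=get_obs();st=stand();print(o["tool_pos"],o["ee_rot"],o["width"],o["wrist_force"],o["time"])
print(go(S(arc(.4),st)+[0,0,.02],st[1]))
look("wrist","w1.png");look("scene","s1.png")
```

```text
[ 0.48471782 -0.04733139  0.17754251] [-3.13972363e+00  1.01791536e-03 -8.40056596e-02] 0.0005866809219802264 [ 0.07564693  0.09539389 -0.38394827] 1.6
(array([ 0.32, -0.71,  5.46]), array([-0.002,  0.001,  0.004]))
```

>>> {"fn": "step_arm", "kwargs": {"increments": "0.3 -0.7 1 0 0 0; 0 0 1.5 0 0 0; 0 0 1.5 0 0 0; 0 0 1 0 0 0; 0 0 0.4 0 0 0"}}

```text
time: 2.2
tool_pos: [0.4853, -0.0446, 0.1222]
ee_rot: [-3.141, 0.004, -0.086]
wrist_force: [-0.3, 0.5, 0.5]
width: 0.0004
```

Run:
```python
from h import *
C,a,o=look("wrist","w2.png");C2,b,_=look("scene","s2.png");st=stand()
print(o["tool_pos"],go(S(arc(.4),st),st[1]))
print("wrist: pad,ring", proj(C,S(arc(.4),st)))
cv2.imwrite("pics/v2.png",np.hstack([cv2.resize(a,(400,300)),cv2.resize(b[170:320,240:440],(400,300),interpolation=cv2.INTER_CUBIC)]))
```

```text
[ 0.48534078 -0.04455922  0.12215504] (array([ 0.2 , -0.44,  2.05]), array([-0.   ,  0.002,  0.002]))
wrist: pad,ring [[310.82871209 257.16332931]]
```

View pics/v2.png

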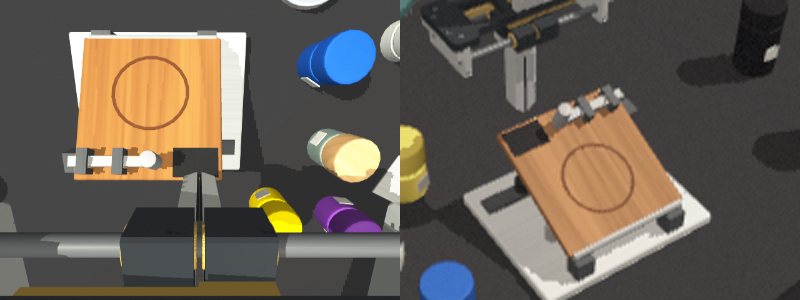

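The fingertip is over the black pad (left view, near (197,175)), clear of the knob at (149,158). Lowering it along the plate's arc now.

>>> {"fn": "step_arm", "kwargs": {"increments": "0.2 -0.2 0.4 0 0 0; 0 0 0.4 0 0 0; 0 0 0.4 0 0 0; 0 0 0.4 0 0 0; 0 0 0.3 0 0 0"}}

```text
time: 2.8
tool_pos: [0.4889, -0.0425, 0.1051]
ee_rot: [3.142, 0.0, -0.085]
wrist_force: [-0.8, -0.4, -0.3]
width: 0.0004
```

>>> {"fn": "step_arm", "kwargs": {"increments": "-0.15 0 0.4 0 0 0; -0.15 0 0.4 0 0 0; -0.15 0 0.4 0 0 0; -0.12 0 0.4 0 0 0; -0.12 0 0.4 0 0 0"}}

```text
time: 3.3
tool_pos: [0.482, -0.042, 0.0852]
ee_rot: [3.142, -0.0, -0.085]
wrist_force: [-0.8, -0.1, 0.4]
width: 0.0004
```

>>> {"fn": "step_arm", "kwargs": {"increments": "-0.1 0 0.4 0 0 0; -0.1 0 0.4 0 0 0; -0.1 0 0.4 0 0 0; -0.08 0 0.4 0 0 0; -0.06 0 0.4 0 0 0"}}

```text
time: 3.8
tool_pos: [0.4777, -0.0417, 0.0656]
ee_rot: [3.141, -0.0, -0.085]
wrist_force: [-0.7, -0.4, 4.3]
width: 0.0008
```

Run:
```python
from h import *
o=get_obs();st=stand();print(o["tool_pos"],o["wrist_force"],go(S(arc(0),st),st[1]),o["time"])
```

```text
[ 0.47769017 -0.04169683  0.06558025] [-0.6971463  -0.36523066  4.33769011] (array([-0.21, -0.23,  1.56]), array([ 0.   , -0.   ,  0.003])) 3.8
```

>>> {"fn": "step_arm", "kwargs": {"increments": "-0.06 0 0.3 0 0 0; -0.05 0 0.3 0 0 0; -0.04 0 0.2 0 0 0; 0 0 0.1 0 0 0; 0 0 0 0 0 0"}}

```text
time: 4.3
tool_pos: [0.4761, -0.0415, 0.0564]
ee_rot: [3.142, 0.0, -0.085]
wrist_force: [-1.8, -1.0, 4.6]
width: 0.0004
```

Run:
```python
from h import *
C,a,o=look("wrist","w3.png");C2,b,_=look("scene","s3.png");st=stand()
print(o["tool_pos"],o["wrist_force"],go(S(arc(0),st),st[1]))
cv2.imwrite("pics/v3.png",np.hstack([cv2.resize(a,(400,300)),cv2.resize(b[170:320,240:440],(400,300),interpolation=cv2.INTER_CUBIC)]))
```

```text
[ 0.47608633 -0.04148803  0.05642015] [-1.7520948  -1.04264048  4.60318708] (array([-0.07, -0.22,  0.67]), array([ 0.   , -0.   ,  0.003]))
```

View pics/v3.png

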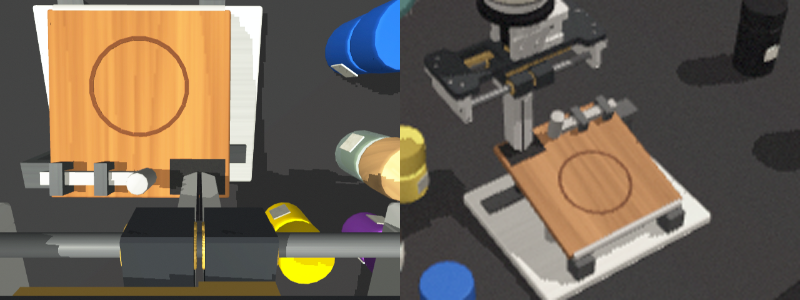

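The finger presses on the pad and the plate is nearly level, with about 4.6 N at z 0.056. Feeling for the stops in small steps now.

>>> {"fn": "step_arm", "kwargs": {"increments": "0 0 0.1 0 0 0; 0 0 0.1 0 0 0; 0 0 0.1 0 0 0; 0 0 0 0 0 0; 0 0 0 0 0 0"}}

```text
time: 4.9
tool_pos: [0.4762, -0.0415, 0.0535]
ee_rot: [3.141, 0.0, -0.085]
wrist_force: [-1.5, 0.4, 3.7]
width: 0.0007
```

>>> {"fn": "step_arm", "kwargs": {"increments": "0 0 0.1 0 0 0; 0 0 0.1 0 0 0; 0 0 0 0 0 0; 0 0 0 0 0 0"}}

```text
time: 5.3
tool_pos: [0.4762, -0.0415, 0.0515]
ee_rot: [3.142, 0.0, -0.085]
wrist_force: [-1.4, 0.6, 4.2]
width: 0.0002
```

>>> {"fn": "step_arm", "kwargs": {"increments": "0 0 0.1 0 0 0; 0 0 0 0 0 0; 0 0 0 0 0 0"}}

```text
time: 5.6
tool_pos: [0.4762, -0.0415, 0.0505]
ee_rot: [3.142, -0.0, -0.085]
wrist_force: [-2.1, -1.3, 4.4]
width: 0.0005
```

>>> {"fn": "step_arm", "kwargs": {"increments": "0 0 0.1 0 0 0; 0 0 0 0 0 0; 0 0 0 0 0 0"}}

```text
time: 5.9
tool_pos: [0.4762, -0.0415, 0.0495]
ee_rot: [3.141, -0.0, -0.085]
wrist_force: [-1.2, 0.5, 4.8]
width: 0.0004
```

>>> {"fn": "step_arm", "kwargs": {"increments": "0 0 0.05 0 0 0; 0 0 0 0 0 0; 0 0 0 0 0 0"}}

```text
time: 6.2
tool_pos: [0.4761, -0.0415, 0.049]
ee_rot: [3.142, 0.0, -0.085]
wrist_force: [-3.7, 0.8, 5.0]
width: -0.0
```

>>> {"fn": "step_arm", "kwargs": {"increments": "0 0 0.1 0 0 0; 0 0 0 0 0 0; 0 0 0 0 0 0"}}

```text
time: 6.5
tool_pos: [0.4763, -0.0415, 0.048]
ee_rot: [3.142, -0.0, -0.085]
wrist_force: [-1.7, -0.1, 4.2]
width: 0.0008
```

>>> {"fn": "step_arm", "kwargs": {"increments": "0 0 0.05 0 0 0; 0 0 0 0 0 0; 0 0 0 0 0 0"}}

```text
time: 6.8
tool_pos: [0.4761, -0.0415, 0.0475]
ee_rot: [3.142, 0.0, -0.085]
wrist_force: [-2.1, 0.4, 3.3]
width: 0.0005
```

>>> {"fn": "step_arm", "kwargs": {"increments": "0 0 0.1 0 0 0; 0 0 0 0 0 0; 0 0 0 0 0 0"}}

```text
time: 7.1
tool_pos: [0.4763, -0.0415, 0.0466]
ee_rot: [3.142, -0.0, -0.085]
wrist_force: [-1.6, -0.6, 4.7]
width: 0.0006
```

>>> {"fn": "step_arm", "kwargs": {"increments": "0 0 0.05 0 0 0; 0 0 0 0 0 0; 0 0 0 0 0 0"}}

```text
time: 7.4
tool_pos: [0.4762, -0.0415, 0.046]
ee_rot: [3.141, 0.0, -0.085]
wrist_force: [-2.5, -0.5, 5.1]
width: 0.0006
```

>>> {"fn": "step_arm", "kwargs": {"increments": "0 0 0.05 0 0 0; 0 0 0 0 0 0; 0 0 0 0 0 0"}}

```text
time: 7.7
tool_pos: [0.4762, -0.0415, 0.0455]
ee_rot: [3.141, 0.0, -0.085]
wrist_force: [-2.5, 0.1, 4.3]
width: 0.0003
```

>>> {"fn": "step_arm", "kwargs": {"increments": "0 0 0.05 0 0 0; 0 0 0 0 0 0; 0 0 0 0 0 0"}}

```text
time: 8.0
tool_pos: [0.4762, -0.0415, 0.045]
ee_rot: [3.141, 0.0, -0.085]
wrist_force: [-2.6, -1.5, 5.4]
width: 0.0007
```

>>> {"fn": "step_arm", "kwargs": {"increments": "0 0 0.05 0 0 0; 0 0 0 0 0 0; 0 0 0 0 0 0"}}

```text
time: 8.3
tool_pos: [0.4762, -0.0415, 0.0445]
ee_rot: [3.142, 0.0, -0.085]
wrist_force: [-2.8, -0.2, 4.4]
width: 0.0003
```

Run:
```python
from h import *
f=[get_obs()["wrist_force"]]
C,a,o=look("wrist","w4.png");f.append(o["wrist_force"]);C2,b,o2=look("scene","s4.png");f.append(get_obs()["wrist_force"]);st=stand()
print(o["tool_pos"],np.array(f),go(S(arc(0),st),st[1]))
cv2.imwrite("pics/v4.png",np.hstack([a[240:420,100:400][:, :].repeat(1,0) if 0 else cv2.resize(a[230:330,100:400],(600,200),interpolation=cv2.INTER_CUBIC),np.zeros((200,1,3),np.uint8)])) 
x=cv2.resize(b[180:320,270:400],(520,560),interpolation=cv2.INTER_CUBIC)
cv2.imwrite("pics/v4.png",x)
```

```text
[ 0.47620779 -0.04148322  0.04453217] [[-2.79167749 -0.19907259  4.38881424]
 [-2.79167749 -0.19907259  4.38881424]
 [-1.56702281  0.23875887  5.46402504]] (array([-0.07, -0.22, -0.54]), array([0.   , 0.   , 0.003]))
```

View pics/v4.png

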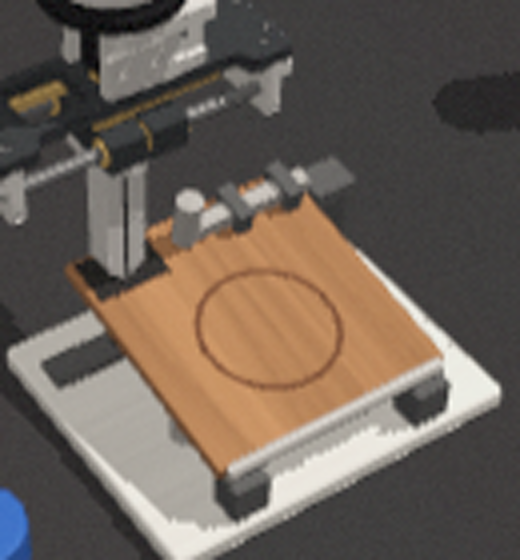

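The finger sits well inside the pad (110,270) and the plate is about level, with no stop felt yet. Continuing.

>>> {"fn": "step_arm", "kwargs": {"increments": "0 0 0.05 0 0 0; 0 0 0 0 0 0; 0 0 0 0 0 0"}}

```text
time: 8.7
tool_pos: [0.4762, -0.0415, 0.044]
ee_rot: [3.141, -0.0, -0.085]
wrist_force: [-1.7, -0.0, 5.3]
width: 0.0005
```

>>> {"fn": "step_arm", "kwargs": {"increments": "0 0 0.05 0 0 0; 0 0 0 0 0 0; 0 0 0 0 0 0"}}

```text
time: 9.0
tool_pos: [0.4762, -0.0415, 0.0436]
ee_rot: [3.142, -0.0, -0.085]
wrist_force: [-3.2, 0.4, 5.1]
width: 0.0002
```

>>> {"fn": "step_arm", "kwargs": {"increments": "0 0 0.05 0 0 0; 0 0 0 0 0 0; 0 0 0 0 0 0"}}

```text
time: 9.3
tool_pos: [0.4762, -0.0415, 0.043]
ee_rot: [3.142, 0.0, -0.085]
wrist_force: [-2.7, 0.5, 6.0]
width: 0.0007
```

>>> {"fn": "step_arm", "kwargs": {"increments": "0 0 0.05 0 0 0; 0 0 0 0 0 0; 0 0 0 0 0 0"}}

```text
time: 9.6
tool_pos: [0.4762, -0.0415, 0.0425]
ee_rot: [3.142, 0.0, -0.085]
wrist_force: [-2.3, -0.3, 4.6]
width: 0.0007
```

>>> {"fn": "step_arm", "kwargs": {"increments": "0 0 0.05 0 0 0; 0 0 0 0 0 0; 0 0 0 0 0 0"}}

```text
time: 9.9
tool_pos: [0.4762, -0.0415, 0.042]
ee_rot: [3.142, 0.0, -0.085]
wrist_force: [-2.6, 0.2, 4.7]
width: 0.0002
```

>>> {"fn": "step_arm", "kwargs": {"increments": "0 0 0.05 0 0 0; 0 0 0 0 0 0; 0 0 0 0 0 0"}}

```text
time: 10.2
tool_pos: [0.4762, -0.0415, 0.0415]
ee_rot: [3.142, 0.0, -0.085]
wrist_force: [-2.7, -0.1, 3.9]
width: 0.0001
```

Run:
```python
from h import *
st=stand();C=cam("scene")
def pl(x,y,z,a): # plate pt given at level
    dx,dz=x-75,z-45;return S([75+dx*np.cos(a)+dz*np.sin(a),y,45-dx*np.sin(a)+dz*np.cos(a)],st)
for a in (.4,.2,.15,.1,.05,0,-.05): print(a,proj(C,pl(-80,-75,50,a)).round(1),proj(C,pl(12,0,50,a)).round(1),proj(C,pl(-62,-45,50,a)).round(1))
print("hinge back corner -y",proj(C,pl(75,-75,50,0)),"base",proj(C,S([-90,-110,14],st)),proj(C,S([90,-110,14],st)))
# ring
for f in("s2","s3","s4"):
    b=cv2.imread(f"pics/{f}.png");h=cv2.cvtColor(b,cv2.COLOR_BGR2HSV)
    m=((h[...,0]>5)&(h[...,0]<22)&(h[...,1]>90)&(h[...,2]<138)).astype(np.uint8)
    n,l,s,c=cv2.connectedComponentsWithStats(m,connectivity=8)
    print(f,[(s[i].tolist(),c[i].round(1)) for i in range(1,n) if s[i,2]>25 and 280<c[i][0]<390 and 200<c[i][1]<320])
```

```text
0.4 [[286.6 237.5]] [[337.6 259.3]] [[302.7 239.1]]
0.2 [[284.7 244.5]] [[336.1 261.7]] [[300.6 245.2]]
0.15 [[284.5 246.5]] [[335.8 262.5]] [[300.3 247. ]]
0.1 [[284.3 248.7]] [[335.6 263.3]] [[300.1 248.8]]
0.05 [[284.3 250.9]] [[335.4 264.1]] [[300.  250.8]]
0 [[284.3 253.2]] [[335.3 265. ]] [[299.9 252.8]]
-0.05 [[284.4 255.6]] [[335.2 265.9]] [[299.9 254.9]]
hinge back corner -y [[323.15246043 298.44766844]] base [[269.45015438 267.65356129]] [[312.8120659  321.64105487]]
s2 []
s3 [([293, 193, 32, 16, 64], array([306.7, 201.1])), ([287, 241, 40, 59, 102], array([301. , 264.1]))]
s4 [([293, 198, 32, 15, 59], array([306.9, 205.6])), ([286, 245, 41, 55, 97], array([301.5, 267.3]))]
```

The images disagree with touch. The scene view puts the plate at about 0.15 rad, yet the TCP reads lower than level. Overlaying predicted points on the wrist view will help sort it out.

```bash
cat >> h.py <<'E'
def pl(x,y,z,a,st):
    dx,dz=x-75,z-45;return S([75+dx*np.cos(a)+dz*np.sin(a),y,45-dx*np.sin(a)+dz*np.cos(a)],st)
E
python3 - <<'E'
from h import *
st=stand();C,im,o=look("wrist","w5.png");C2,b,_=look("scene","s5.png");print(o["tool_pos"],o["wrist_force"])
def mark(im,C,sc,off):
    big=cv2.resize(im,None,fx=sc,fy=sc,interpolation=cv2.INTER_CUBIC)
    for a,col in((.15,(0,0,255)),(-.03,(255,0,0))):
        for p in((-80,-75,50),(-80,75,50),(12,0,50),(75,-75,50),(-62,-45,50),(-62,0,85)):
            q=(proj(C,pl(*p,a,st))[0]-off)*sc;cv2.circle(big,tuple(int(v) for v in q),4,col,1)
    for p in((-90,-110,14),(90,-110,14),(90,110,14),(-90,110,14)):
        q=(proj(C,S(p,st))[0]-off)*sc;cv2.circle(big,tuple(int(v) for v in q),4,(0,255,0),1)
    for dz,col in((0,(255,255,0)),(.025,(255,0,255))):
        q=(proj(C,np.array(o["tool_pos"])+[0,0,dz])[0]-off)*sc;cv2.drawMarker(big,tuple(int(v) for v in q),col,cv2.MARKER_CROSS,9,1)
    return big
A=mark(im,C,1,np.zeros(2))[0:380,40:440];B=mark(b[190:330,265:398],C2,3,np.array([265,190]))[:380,:]
cv2.imwrite("pics/v5.png",np.hstack([A,B]))
E
```

```text
[ 0.47618016 -0.04149001  0.04150583] [-2.69900792 -0.10446747  3.90751005]
```

View pics/v5.png

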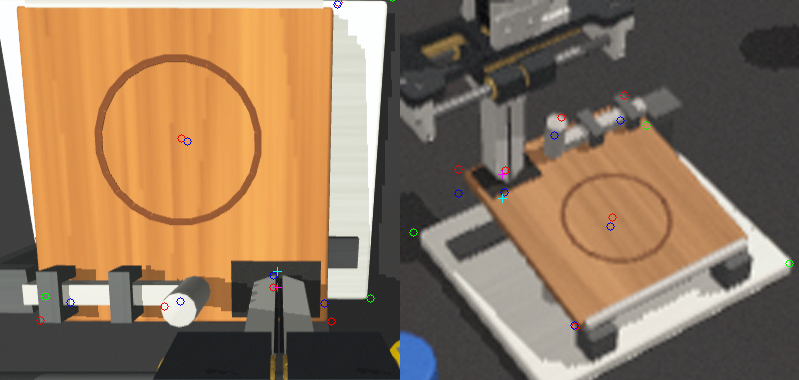

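The red points (0.15 rad) fit. The visible fingertip ends about 20 mm above the reported TCP, so the stops should come at a TCP z near 0.030. Continuing down.

>>> {"fn": "step_arm", "kwargs": {"increments": "0 0 0.15 0 0 0; 0 0 0.15 0 0 0; 0 0 0.15 0 0 0; 0 0 0 0 0 0; 0 0 0 0 0 0"}}

```text
time: 10.8
tool_pos: [0.4761, -0.0415, 0.037]
ee_rot: [3.142, 0.0, -0.085]
wrist_force: [-2.6, -0.5, 5.0]
width: 0.0005
```

>>> {"fn": "step_arm", "kwargs": {"increments": "0 0 0.1 0 0 0; 0 0 0 0 0 0; 0 0 0.1 0 0 0; 0 0 0 0 0 0; 0 0 0 0 0 0"}}

```text
time: 11.3
tool_pos: [0.4763, -0.0415, 0.0352]
ee_rot: [3.142, -0.0, -0.085]
wrist_force: [-3.0, -0.2, 5.5]
width: 0.0001
```

>>> {"fn": "step_arm", "kwargs": {"increments": "0 0 0.05 0 0 0; 0 0 0 0 0 0; 0 0 0.05 0 0 0; 0 0 0 0 0 0; 0 0 0 0 0 0"}}

```text
time: 11.8
tool_pos: [0.4762, -0.0415, 0.0341]
ee_rot: [3.141, 0.0, -0.085]
wrist_force: [-2.9, -0.6, 5.3]
width: 0.0002
```

>>> {"fn": "step_arm", "kwargs": {"increments": "0 0 0.05 0 0 0; 0 0 0 0 0 0; 0 0 0.05 0 0 0; 0 0 0 0 0 0; 0 0 0 0 0 0"}}

```text
time: 12.3
tool_pos: [0.4762, -0.0415, 0.0331]
ee_rot: [3.142, 0.0, -0.085]
wrist_force: [-3.0, -0.9, 5.3]
width: 0.0004
```

>>> {"fn": "step_arm", "kwargs": {"increments": "0 0 0.05 0 0 0; 0 0 0 0 0 0; 0 0 0.05 0 0 0; 0 0 0 0 0 0; 0 0 0 0 0 0"}}

```text
time: 12.8
tool_pos: [0.4762, -0.0415, 0.0321]
ee_rot: [3.141, 0.0, -0.085]
wrist_force: [-2.1, 0.3, 5.7]
width: 0.0007
```

>>> {"fn": "step_arm", "kwargs": {"increments": "0 0 0.05 0 0 0; 0 0 0 0 0 0; 0 0 0 0 0 0"}}

```text
time: 13.1
tool_pos: [0.4762, -0.0415, 0.0316]
ee_rot: [3.142, 0.0, -0.085]
wrist_force: [-3.4, -0.4, 4.8]
width: 0.0005
```

>>> {"fn": "step_arm", "kwargs": {"increments": "0 0 0.05 0 0 0; 0 0 0 0 0 0; 0 0 0.05 0 0 0; 0 0 0 0 0 0; 0 0 0 0 0 0"}}

```text
time: 13.6
tool_pos: [0.4762, -0.0415, 0.0306]
ee_rot: [3.142, 0.0, -0.085]
wrist_force: [-4.4, 0.2, 5.3]
width: 0.0008
```

>>> {"fn": "step_arm", "kwargs": {"increments": "0 0 0.05 0 0 0; 0 0 0 0 0 0; 0 0 0 0 0 0"}}

```text
time: 13.9
tool_pos: [0.4762, -0.0415, 0.0301]
ee_rot: [3.141, 0.0, -0.085]
wrist_force: [-4.1, -0.8, 5.1]
width: 0.0006
```

>>> {"fn": "step_arm", "kwargs": {"increments": "0 0 0.05 0 0 0; 0 0 0 0 0 0; 0 0 0 0 0 0"}}

```text
time: 14.2
tool_pos: [0.4762, -0.0415, 0.0296]
ee_rot: [3.141, 0.0, -0.085]
wrist_force: [-3.0, 0.5, 4.3]
width: 0.0004
```

>>> {"fn": "step_arm", "kwargs": {"increments": "0 0 0.05 0 0 0; 0 0 0.05 0 0 0; 0 0 0 0 0 0"}}

```text
time: 14.5
tool_pos: [0.4761, -0.0415, 0.0285]
ee_rot: [3.142, 0.0, -0.085]
wrist_force: [-3.1, -0.3, 5.3]
width: 0.0007
```

>>> {"fn": "step_arm", "kwargs": {"increments": "0 0 0.05 0 0 0; 0 0 0 0 0 0; 0 0 0 0 0 0"}}

```text
time: 14.8
tool_pos: [0.4761, -0.0415, 0.0281]
ee_rot: [3.141, 0.0, -0.085]
wrist_force: [-3.2, 0.1, 4.2]
width: 0.0006
```

>>> {"fn": "step_arm", "kwargs": {"increments": "0 0 0.05 0 0 0; 0 0 0 0 0 0; 0 0 0 0 0 0"}}

```text
time: 15.1
tool_pos: [0.4761, -0.0415, 0.0276]
ee_rot: [3.141, 0.0, -0.085]
wrist_force: [-3.8, 0.8, 5.1]
width: 0.0003
```

Run:
```python
from h import *
C2,b,o=look("scene","s6.png");print(o["tool_pos"],o["wrist_force"])
# pad/corner tracking by template shift between s5 and s6 of plate front-left corner
a=cv2.imread("pics/s5.png");
for (x,y,w,h) in((284,240,8,14),(318,245,45,38)):
    t=a[y:y+h,x:x+w];s=b[y-10:y+h+10,x-8:x+w+8];r=cv2.matchTemplate(s,t,cv2.TM_CCOEFF_NORMED);_,v,_,l=cv2.minMaxLoc(r);print(v,l[0]-8,l[1]-10)
```

```text
[ 0.47610917 -0.04150645  0.02759971] [-3.7555982   0.7847365   5.05507234]
0.9407100677490234 0 4
0.782819390296936 -1 1
```

>>> {"fn": "step_arm", "kwargs": {"increments": "0 0 0.05 0 0 0; 0 0 0.05 0 0 0; 0 0 0 0 0 0"}}

```text
time: 15.45
tool_pos: [0.4761, -0.0415, 0.0265]
ee_rot: [3.141, 0.0, -0.085]
wrist_force: [-3.1, -0.2, 6.0]
width: 0.0004
```

>>> {"fn": "step_arm", "kwargs": {"increments": "0 0 0.05 0 0 0; 0 0 0 0 0 0; 0 0 0 0 0 0"}}

```text
time: 15.75
tool_pos: [0.4761, -0.0415, 0.0261]
ee_rot: [3.142, 0.0, -0.085]
wrist_force: [-3.0, -0.3, 5.2]
width: 0.0007
```

>>> {"fn": "step_arm", "kwargs": {"increments": "0 0 0.05 0 0 0; 0 0 0 0 0 0; 0 0 0 0 0 0"}}

```text
time: 16.05
tool_pos: [0.476, -0.0415, 0.0256]
ee_rot: [3.142, 0.0, -0.085]
wrist_force: [-3.6, -0.7, 4.7]
width: 0.0004
```

>>> {"fn": "step_arm", "kwargs": {"increments": "0 0 0.05 0 0 0; 0 0 0 0 0 0; 0 0 0 0 0 0"}}

```text
time: 16.35
tool_pos: [0.476, -0.0415, 0.0251]
ee_rot: [3.142, 0.0, -0.085]
wrist_force: [-4.4, -0.1, 4.3]
width: 0.0003
```

>>> {"fn": "step_arm", "kwargs": {"increments": "0 0 0.05 0 0 0; 0 0 0 0 0 0; 0 0 0 0 0 0"}}

```text
time: 16.65
tool_pos: [0.476, -0.0415, 0.0245]
ee_rot: [3.142, 0.0, -0.085]
wrist_force: [-4.5, 0.3, 5.3]
width: 0.0006
```

>>> {"fn": "step_arm", "kwargs": {"increments": "0 0 0.05 0 0 0; 0 0 0 0 0 0; 0 0 0 0 0 0"}}

```text
time: 16.95
tool_pos: [0.476, -0.0415, 0.0241]
ee_rot: [3.142, 0.0, -0.085]
wrist_force: [-3.5, 1.0, 5.7]
width: 0.0005
```

>>> {"fn": "step_arm", "kwargs": {"increments": "0 0 0.05 0 0 0; 0 0 0 0 0 0; 0 0 0 0 0 0"}}

```text
time: 17.25
tool_pos: [0.476, -0.0415, 0.0236]
ee_rot: [3.142, 0.0, -0.085]
wrist_force: [-4.4, 1.1, 6.1]
width: 0.0004
```

>>> {"fn": "step_arm", "kwargs": {"increments": "0 0 0.05 0 0 0; 0 0 0 0 0 0; 0 0 0 0 0 0"}}

```text
time: 17.55
tool_pos: [0.476, -0.0415, 0.0231]
ee_rot: [3.141, 0.0, -0.085]
wrist_force: [-2.5, 0.3, 5.3]
width: 0.0001
```

>>> {"fn": "step_arm", "kwargs": {"increments": "0 0 0.05 0 0 0; 0 0 0 0 0 0; 0 0 0 0 0 0"}}

```text
time: 17.85
tool_pos: [0.4759, -0.0415, 0.0226]
ee_rot: [3.142, 0.001, -0.085]
wrist_force: [-3.9, -0.1, 5.0]
width: 0.0005
```

>>> {"fn": "step_arm", "kwargs": {"increments": "0 0 0.05 0 0 0; 0 0 0 0 0 0; 0 0 0 0 0 0"}}

```text
time: 18.15
tool_pos: [0.4759, -0.0415, 0.0221]
ee_rot: [3.141, 0.001, -0.085]
wrist_force: [-4.3, -0.5, 6.1]
width: 0.0006
```

>>> {"fn": "step_arm", "kwargs": {"increments": "0 0 0.05 0 0 0; 0 0 0 0 0 0; 0 0 0 0 0 0"}}

```text
time: 18.45
tool_pos: [0.476, -0.0415, 0.0216]
ee_rot: [3.141, 0.001, -0.085]
wrist_force: [-4.1, 0.0, 5.5]
width: 0.0006
```

>>> {"fn": "step_arm", "kwargs": {"increments": "0 0 0.05 0 0 0; 0 0 0 0 0 0; 0 0 0 0 0 0"}}

```text
time: 18.75
tool_pos: [0.476, -0.0415, 0.0211]
ee_rot: [3.142, 0.001, -0.085]
wrist_force: [-4.0, -0.2, 5.8]
width: 0.0004
```

>>> {"fn": "step_arm", "kwargs": {"increments": "0 0 0.05 0 0 0; 0 0 0 0 0 0; 0 0 0 0 0 0"}}

```text
time: 19.05
tool_pos: [0.476, -0.0415, 0.0206]
ee_rot: [3.141, 0.001, -0.085]
wrist_force: [-4.6, -0.6, 6.5]
width: 0.0004
```

>>> {"fn": "step_arm", "kwargs": {"increments": "0 0 0.05 0 0 0; 0 0 0 0 0 0; 0 0 0 0 0 0"}}

```text
time: 19.35
tool_pos: [0.476, -0.0415, 0.0202]
ee_rot: [3.141, 0.001, -0.085]
wrist_force: [-3.8, -0.3, 6.0]
width: 0.0005
```

Run:
```python
from h import *
st=stand();C,im,o=look("wrist","w7.png");C2,b,_=look("scene","s7.png");print(o["tool_pos"],o["wrist_force"],go(S(arc(0),st),st[1]))
def mark(im,C,sc,off):
    big=cv2.resize(im,None,fx=sc,fy=sc,interpolation=cv2.INTER_CUBIC)
    for a,col in((.05,(0,0,255)),(-.03,(255,0,0))):
        for p in((-80,-75,50),(-80,75,50),(-62,-45,50)):
            q=(proj(C,pl(*p,a,st))[0]-off)*sc;cv2.circle(big,tuple(int(v) for v in q),3,col,1)
    return big
A=mark(im,C,1,np.zeros(2))[0:380,40:440];B=mark(b[190:330,265:398],C2,3,np.array([265,190]))[:380,:]
cv2.imwrite("pics/v7.png",np.hstack([A,B]))
```

```text
[ 0.47595253 -0.04149926  0.02016258] [-3.78130966 -0.31169345  5.96013797] (array([-0.04, -0.22, -2.99]), array([0.   , 0.001, 0.002]))
```

View pics/v7.png

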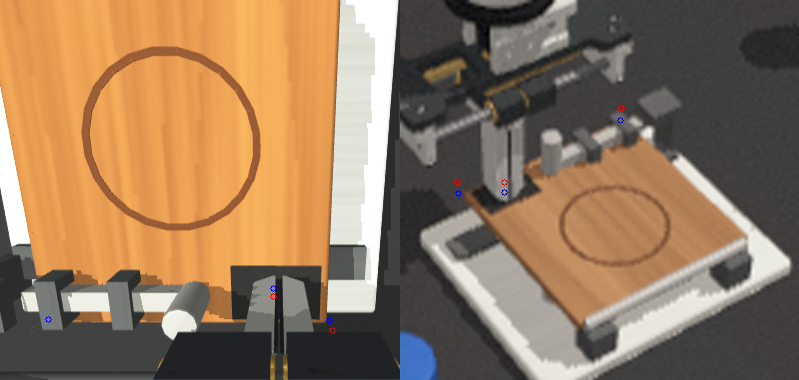

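The plate is now close to level (corner at (466,190)), with the bolt tip at (650,130) below the keeper at (660,100). The force is still only spring force, so I continue.

>>> {"fn": "step_arm", "kwargs": {"increments": "0 0 0.05 0 0 0; 0 0 0 0 0 0; 0 0 0 0 0 0"}}

```text
time: 19.75
tool_pos: [0.476, -0.0415, 0.0197]
ee_rot: [3.142, 0.0, -0.085]
wrist_force: [-4.1, -0.1, 5.6]
width: -0.0002
```

>>> {"fn": "step_arm", "kwargs": {"increments": "0 0 0.05 0 0 0; 0 0 0 0 0 0; 0 0 0 0 0 0"}}

```text
time: 20.05
tool_pos: [0.4759, -0.0415, 0.0191]
ee_rot: [3.142, 0.001, -0.085]
wrist_force: [-4.5, -0.1, 6.4]
width: 0.0004
```

>>> {"fn": "step_arm", "kwargs": {"increments": "0 0 0.05 0 0 0; 0 0 0 0 0 0; 0 0 0 0 0 0"}}

```text
time: 20.35
tool_pos: [0.476, -0.0415, 0.0187]
ee_rot: [3.142, 0.001, -0.085]
wrist_force: [-4.4, -0.1, 6.1]
width: 0.0004
```

>>> {"fn": "step_arm", "kwargs": {"increments": "0 0 0.05 0 0 0; 0 0 0 0 0 0; 0 0 0 0 0 0"}}

```text
time: 20.65
tool_pos: [0.476, -0.0415, 0.0186]
ee_rot: [3.141, 0.0, -0.085]
wrist_force: [-4.9, 0.2, 8.1]
width: 0.0003
```

>>> {"fn": "step_arm", "kwargs": {"increments": "0 0 0.05 0 0 0; 0 0 0 0 0 0; 0 0 0 0 0 0"}}

```text
time: 20.95
tool_pos: [0.476, -0.0415, 0.0185]
ee_rot: [3.141, 0.0, -0.085]
wrist_force: [-7.3, -0.8, 9.9]
width: 0.0005
```

>>> {"fn": "step_arm", "kwargs": {"increments": "0 0 0.05 0 0 0; 0 0 0 0 0 0; 0 0 0 0 0 0"}}

```text
time: 21.25
tool_pos: [0.476, -0.0415, 0.0185]
ee_rot: [3.141, 0.0, -0.085]
wrist_force: [-6.1, 0.3, 11.9]
width: 0.0005
```

On the stops, at about 12 N. Now sliding towards +y (tool -y).

>>> {"fn": "step_arm", "kwargs": {"increments": "0 -0.2 0 0 0 0; 0 -0.2 0 0 0 0; 0 -0.2 0 0 0 0; 0 -0.2 0 0 0 0; 0 -0.2 0 0 0 0"}}

```text
time: 21.75
tool_pos: [0.4794, -0.0337, 0.0187]
ee_rot: [3.138, -0.006, -0.086]
wrist_force: [-0.7, -3.9, 6.1]
width: 0.0005
```

>>> {"fn": "step_arm", "kwargs": {"increments": "0 -0.2 0 0 0 0; 0 -0.2 0 0 0 0; 0 -0.2 0 0 0 0; 0 -0.2 0 0 0 0; 0 -0.2 0 0 0 0"}}

```text
time: 22.25
tool_pos: [0.4805, -0.0236, 0.0187]
ee_rot: [3.138, -0.006, -0.086]
wrist_force: [-0.9, -4.7, 7.4]
width: 0.0005
```

>>> {"fn": "step_arm", "kwargs": {"increments": "0 0 0.1 0 0 0; 0 0 0 0 0 0; 0 -0.1 0 0 0 0"}}

```text
time: 22.55
tool_pos: [0.4806, -0.0233, 0.0186]
ee_rot: [3.136, -0.006, -0.085]
wrist_force: [-2.9, -6.2, 10.3]
width: 0.0005
```

Run:
```python
from h import *
st=stand();C,im,o=look("wrist","w8.png");C2,b,_=look("scene","s8.png");print(o["tool_pos"],o["wrist_force"],go(S(arc(0),st),st[1]))
cv2.imwrite("pics/v8.png",np.hstack([im[0:380,40:440],cv2.resize(b[190:317,265:398],None,fx=3,fy=3,interpolation=cv2.INTER_CUBIC)[:380]]))
```

```text
[ 0.48057575 -0.02329945  0.01861199] [-2.87393476 -6.18328463 10.34707904] (array([-0.33,  1.65, -3.13]), array([ 0.005, -0.006,  0.002]))
```

View pics/v8.png

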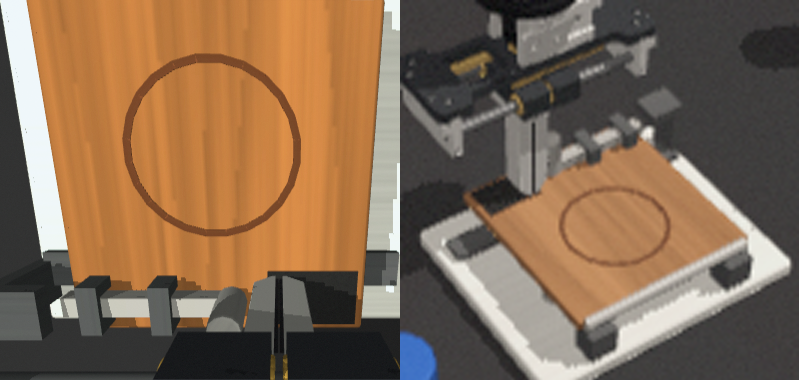

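The finger is just reaching the knob in the wrist view (250,310), and the press is 10 N. Pushing on.

>>> {"fn": "step_arm", "kwargs": {"increments": "0 -0.2 0.02 0 0 0; 0 -0.2 0 0 0 0; 0 -0.2 0.02 0 0 0; 0 -0.2 0 0 0 0"}}

```text
time: 23.05
tool_pos: [0.4818, -0.0164, 0.0186]
ee_rot: [3.134, -0.008, -0.086]
wrist_force: [-2.5, -8.3, 11.6]
width: 0.0005
```

>>> {"fn": "step_arm", "kwargs": {"increments": "0 -0.2 0 0 0 0; 0 -0.2 0.02 0 0 0; 0 -0.2 0 0 0 0"}}

```text
time: 23.35
tool_pos: [0.4825, -0.0106, 0.0186]
ee_rot: [3.134, -0.008, -0.086]
wrist_force: [-2.4, -8.5, 12.2]
width: 0.0008
```

>>> {"fn": "step_arm", "kwargs": {"increments": "0 -0.2 0 0 0 0; 0 -0.1 0 0 0 0; 0 -0.1 0 0 0 0; 0 -0.1 0 0 0 0"}}

```text
time: 23.75
tool_pos: [0.483, -0.0056, 0.0186]
ee_rot: [3.134, -0.008, -0.086]
wrist_force: [-2.8, -8.2, 12.9]
width: 0.0005
```

>>> {"fn": "step_arm", "kwargs": {"increments": "0 -0.1 0 0 0 0; 0 -0.1 0 0 0 0; 0 0 0 0 0 0"}}

```text
time: 24.05
tool_pos: [0.4832, -0.0035, 0.0186]
ee_rot: [3.135, -0.008, -0.086]
wrist_force: [-2.2, -8.1, 12.9]
width: 0.0004
```

>>> {"fn": "step_arm", "kwargs": {"increments": "0 -0.1 0 0 0 0; 0 -0.1 0 0 0 0; 0 0 0 0 0 0"}}

```text
time: 24.35
tool_pos: [0.4834, -0.0015, 0.0186]
ee_rot: [3.135, -0.008, -0.086]
wrist_force: [-1.7, -8.8, 11.8]
width: 0.0002
```

>>> {"fn": "step_arm", "kwargs": {"increments": "0 -0.1 0 0 0 0; 0 0 0 0 0 0"}}

```text
time: 24.55
tool_pos: [0.4834, -0.001, 0.0186]
ee_rot: [3.134, -0.008, -0.086]
wrist_force: [-2.4, -9.8, 13.0]
width: 0.0005
```

Run:
```python
from h import *
st=stand();C,im,o=look("wrist","w9.png");print(o["tool_pos"],o["wrist_force"],go(S(arc(0),st),st[1]))
b=cv2.imread("pics/w8.png")
# guide-to-knob gap: bright bolt profile along rows near the bar
for f in(b,im):
    g=cv2.cvtColor(f,cv2.COLOR_BGR2HSV);m=(g[300:318,60:330,1]<25)&(g[300:318,60:330,2]>150);c=m.sum(0)
    on=np.flatnonzero(c>4)+60;s=np.split(on,np.flatnonzero(np.diff(on)>1)+1);print([(int(x[0]),int(x[-1])) for x in s if len(x)])
```

```text
[ 0.4834466  -0.00099553  0.01863738] [-2.43348317 -9.8327746  13.00182923] (array([-0.41,  3.9 , -3.11]), array([ 0.008, -0.008,  0.002]))
[(90, 102), (105, 117), (149, 188), (217, 253)]
[(152, 164), (196, 236)]
```

>>> {"fn": "step_arm", "kwargs": {"increments": "0 -0.1 0 0 0 0; 0 0 0 0 0 0"}}

```text
time: 24.8
tool_pos: [0.4834, -0.001, 0.0186]
ee_rot: [3.132, -0.008, -0.086]
wrist_force: [-2.4, -12.4, 12.8]
width: 0.0006
```

>>> {"fn": "step_arm", "kwargs": {"increments": "0 -0.05 0 0 0 0; 0 0 0 0 0 0"}}

```text
time: 25.0
tool_pos: [0.4835, -0.001, 0.0187]
ee_rot: [3.131, -0.008, -0.086]
wrist_force: [-2.7, -13.4, 11.8]
width: 0.0005
```

The bolt is hard against its stop with the finger at stand y ≈ -6, as expected for home. Total force is about 18 N. Easing off sideways, then lifting.

>>> {"fn": "step_arm", "kwargs": {"increments": "0 0.15 0 0 0 0; 0 0.15 0 0 0 0; 0 0.1 -0.1 0 0 0; 0 0.1 -0.1 0 0 0; 0 0.1 -0.1 0 0 0"}}

```text
time: 25.5
tool_pos: [0.4833, -0.001, 0.0203]
ee_rot: [-3.14, -0.008, -0.086]
wrist_force: [0.8, 2.0, 4.9]
width: 0.0002
```

>>> {"fn": "step_arm", "kwargs": {"increments": "0 0 -0.1 0 0 0; 0 0 -0.2 0 0 0; 0 0 -0.3 0 0 0; 0 0 -0.5 0 0 0; 0 0 -0.5 0 0 0"}}

```text
time: 26.0
tool_pos: [0.4791, -0.0011, 0.0342]
ee_rot: [3.142, 0.001, -0.085]
wrist_force: [0.2, 0.6, -0.7]
width: 0.0006
```

>>> {"fn": "step_arm", "kwargs": {"increments": "0 0 -1 0 0 0; 0 0 -1.5 0 0 0; 0 0 -2 0 0 0; 0 0 -2 0 0 0; 0 0 -2 0 0 0"}}

```text
time: 26.5
tool_pos: [0.4797, -0.0011, 0.121]
ee_rot: [3.141, -0.001, -0.085]
wrist_force: [-0.0, -0.9, -0.2]
width: 0.0005
```

Run:
```python
from h import *
st=stand();C,im,o=look("wrist","w10.png");C2,b,_=look("scene","s10.png");print(o["tool_pos"],o["ee_rot"],o["wrist_force"],o["time"])
cv2.imwrite("pics/v10.png",np.hstack([im[0:380,40:440],cv2.resize(b[190:317,265:398],None,fx=3,fy=3,interpolation=cv2.INTER_CUBIC)[:380]]))
for a in(.03,0,-.03):print(a,proj(C,[pl(-62,y,85,a,st) for y in(-12,12)]).round(1).tolist(),proj(C2,pl(-80,-75,50,a,st)))
```

```text
[ 0.47971514 -0.00114551  0.12101061] [ 3.14146241e+00 -6.88669674e-04 -8.51974314e-02] [-0.03291366 -0.92668583 -0.23496063] 26.5
0.03 [[325.8, 254.7], [289.9, 254.5]] [[284.27572973 251.82600294]]
0 [[325.6, 254.7], [290.4, 254.6]] [[284.3039364  253.22525955]]
-0.03 [[325.5, 254.6], [290.8, 254.4]] [[284.36385313 254.65412183]]
```

View pics/v10.png

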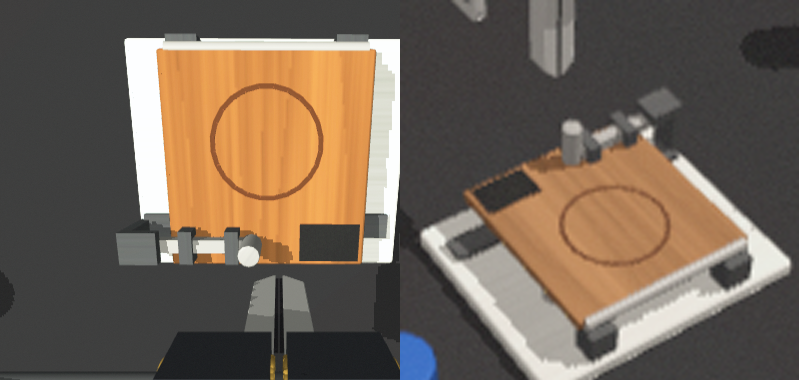

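The plate stays level unaided. The knob sits at wrist (289,256) against (290,255) predicted for fully home, and the bolt tip is inside the keeper. Next is the jar: opening the gripper and moving above it.

>>> {"fn": "step_arm", "kwargs": {"increments": "0 0 -2.5 0 0 0; 0 2.4 -2.5 0 0 0; 0.1 4 0 0 0 0; 0.1 4 0 0 0 0; 0.1 4 0 0 0 0", "claw": -1}}

```text
time: 27.1
tool_pos: [0.4699, -0.146, 0.1689]
ee_rot: [-3.142, 0.0, -0.084]
wrist_force: [1.3, -0.3, -0.1]
width: 0.0373
```

>>> {"fn": "step_arm", "kwargs": {"increments": "0.1 4 0 0 0 0; 0.1 4 0 0 0 0; 0.1 0 0 0 0 0; 0 0 0 0 0 0; 0 0 0 0 0 0"}}

```text
time: 27.6
tool_pos: [0.4664, -0.2238, 0.1689]
ee_rot: [-3.141, 0.001, -0.084]
wrist_force: [-0.5, -0.6, 0.1]
width: 0.0771
```

Run:
```python
from h import *
o0=dict(tool_pos=[.4797,-.0011,.121]);Cs=cam("scene")
for dz in(0,.015,.03):print(dz,proj(Cs,[.4797,-.0011,.121+dz]))
C,im,o=look("wrist","w11.png");C2,b,_=look("scene","s11.png");print(o["tool_pos"],o["ee_rot"],o["width"],o["time"])
h=cv2.cvtColor(im,cv2.COLOR_BGR2HSV)
w=(h[...,0]>8)&(h[...,0]<25)&(h[...,1]>80)&(h[...,2]>120)
pp=proj(C,[.4665,-.2245,.075])[0];c,s,_=blob(w,pp);print("lid",pp,c,s)
Rt=R.from_euler("xyz",o["ee_rot"])
for s_ in(-1,1):
  for dz in(0,.025):
    print("tip",s_,dz,proj(C2,Rt.apply([0,s_*.053,-dz])+o["tool_pos"]),proj(C,Rt.apply([0,s_*.053,-dz])+o["tool_pos"]))
x=cv2.resize(b[150:320,150:300],None,fx=2.4,fy=2.4,interpolation=cv2.INTER_CUBIC)[:380]
cv2.imwrite("pics/v11.png",np.hstack([im[0:380,100:540],x[:380]]))
print(x.shape)
```

```text
0 [[314.51451938 223.17012933]]
0.015 [[314.56379694 217.96368477]]
0.03 [[314.61410721 212.64812891]]
[ 0.46644262 -0.22382029  0.16891602] [-3.14067702e+00  8.89184871e-04 -8.44046634e-02] 0.07708830531124751 27.6
lid [318.87295036 233.38550736] [319.36644592 220.38631347] [287 200  64  68 453]
tip -1 0 [[243.65327959 238.27056594]] [[227.47379137 271.34369199]]
tip -1 0.025 [[242.36322597 228.81788414]] [[216.20679486 287.35650243]]
tip 1 0 [[192.75837533 259.87006358]] [[408.02662905 271.6795108 ]]
tip 1 0.025 [[190.36520057 250.39104842]] [[419.1216924  287.72827746]]
(380, 360, 3)
```

View pics/v11.png

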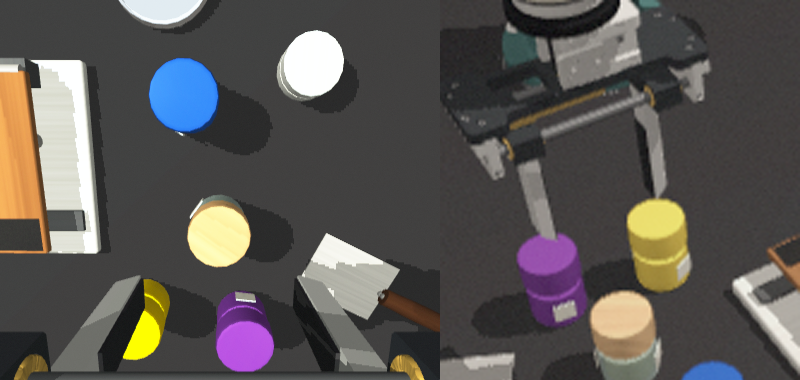

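The wrist view confirms the jar, with the lid centred near (319,235) against (319,233) predicted. The fingers straddle it clear of the yellow and purple jars. Descending to grip the lid.

>>> {"fn": "step_arm", "kwargs": {"increments": "0 0.05 3 0 0 0; 0 0 3 0 0 0; 0 0 3 0 0 0; 0 0 2.5 0 0 0; 0 0 2 0 0 0"}}

```text
time: 28.2
tool_pos: [0.4661, -0.2236, 0.0328]
ee_rot: [-3.141, 0.001, -0.083]
wrist_force: [-0.3, -0.3, -0.5]
width: 0.0944
```

>>> {"fn": "step_arm", "kwargs": {"increments": "0 0 1 0 0 0; 0 0 0.6 0 0 0; 0 0 0.2 0 0 0; 0 0 0 0 0 0"}}

```text
time: 28.6
tool_pos: [0.4672, -0.2255, 0.0173]
ee_rot: [3.141, -0.001, -0.085]
wrist_force: [-0.6, 0.7, -0.7]
width: 0.0939
```

>>> {"fn": "step_arm", "kwargs": {"increments": "0 0 0 0 0 0; 0 0 0 0 0 0; 0 0 0 0 0 0; 0 0 0 0 0 0; 0 0 0 0 0 0", "claw": 1}}

```text
time: 29.1
tool_pos: [0.4666, -0.2254, 0.0166]
ee_rot: [3.141, -0.0, -0.085]
wrist_force: [0.6, -0.1, 0.1]
width: 0.0575
```

>>> {"fn": "step_arm", "kwargs": {"increments": "0 0 0 0 0 0; 0 0 0 0 0 0; 0 0 0 0 0 0; 0 0 0 0 0 0"}}

```text
time: 29.5
tool_pos: [0.4666, -0.225, 0.0166]
ee_rot: [-3.141, -0.0, -0.085]
wrist_force: [0.8, 1.9, 1.9]
width: 0.0535
```

Gripped at 53.5 mm, matching the 54 mm lid. Lifting.

>>> {"fn": "step_arm", "kwargs": {"increments": "0 0 -0.5 0 0 0; 0 0 -1 0 0 0; 0 0 -1.5 0 0 0; 0 0 -2 0 0 0; 0 0 -2.5 0 0 0"}}

```text
time: 30.0
tool_pos: [0.4656, -0.2252, 0.0914]
ee_rot: [-3.141, 0.002, -0.085]
wrist_force: [0.1, 0.6, -3.6]
width: 0.0537
```

>>> {"fn": "step_arm", "kwargs": {"increments": "0 0 -2 0 0 0; 0 0 -1.5 0 0 0; 0 0 -0.5 0 0 0; 0 0 0 0 0 0"}}

```text
time: 30.4
tool_pos: [0.4668, -0.2256, 0.1321]
ee_rot: [3.141, -0.001, -0.085]
wrist_force: [-0.4, -0.6, -2.8]
width: 0.054
```

Run:
```python
from h import *
st=stand();o=get_obs();print(o["tool_pos"],o["wrist_force"],o["width"])
for a in(0,-.03):print(pl(12,0,50,a,st))
print(go(pl(12,0,50,-.01,st)+[0,0,.09],st[1]))
```

```text
[ 0.46681351 -0.22561497  0.13211673] [-0.42234104 -0.56116572 -2.84054566] 0.0540032142156375
[ 0.55340955 -0.00090884  0.05      ]
[ 0.55328839 -0.00089818  0.04810803]
(array([  6.71, -23.13,  -0.74]), array([ 0.001, -0.001,  0.002]))
```

Holding it (about 2.8 N extra weight). Carrying it over the ring.

>>> {"fn": "step_arm", "kwargs": {"increments": "0.4 -1.2 0 0 0 0; 0.7 -2.4 0 0 0 0; 0.8 -2.8 0 0 0 0; 0.8 -2.8 0 0 0 0; 0.8 -2.8 0 0 0 0"}}

```text
time: 30.9
tool_pos: [0.5112, -0.1065, 0.1297]
ee_rot: [-3.14, 0.003, -0.085]
wrist_force: [0.0, -0.9, -2.3]
width: 0.0538
```

>>> {"fn": "step_arm", "kwargs": {"increments": "0.8 -2.8 0 0 0 0; 0.8 -2.8 0 0 0 0; 0.7 -2.5 0 0 0 0; 0.5 -1.8 0 0 0 0; 0.3 -1 0 0 0 0"}}

```text
time: 31.4
tool_pos: [0.5512, -0.0002, 0.1297]
ee_rot: [-3.141, 0.003, -0.083]
wrist_force: [0.4, -0.8, -2.9]
width: 0.0536
```

>>> {"fn": "step_arm", "kwargs": {"increments": "0.1 -0.2 0 0 0 0; 0 0 0 0 0 0; 0 0 0 0 0 0"}}

```text
time: 31.7
tool_pos: [0.5526, -0.0016, 0.1311]
ee_rot: [3.141, 0.001, -0.086]
wrist_force: [-0.1, 0.3, -3.2]
width: 0.0535
```

Run:
```python
from h import *
st=stand();C,im,o=look("wrist","w12.png");C2,b,_=look("scene","s12.png");print(o["tool_pos"],o["wrist_force"],o["width"],o["time"])
print(go(pl(12,0,50,-.01,st)+[0,0,.0166],st[1]))
```

```text
[ 0.55258732 -0.00160334  0.13114875] [-0.06567232  0.27318389 -3.15392859] 0.053543043188402153 31.7
(array([ 0.06, -0.09,  6.55]), array([0.   , 0.   , 0.001]))
```

Aligned within 1 mm. Lowering most of the way, then feeling for contact.

>>> {"fn": "step_arm", "kwargs": {"increments": "0.05 -0.1 1.5 0 0 0; 0 0 1.5 0 0 0; 0 0 1.5 0 0 0; 0 0 1 0 0 0; 0 0 0 0 0 0"}}

```text
time: 32.3
tool_pos: [0.5515, 0.0002, 0.0732]
ee_rot: [3.142, 0.006, -0.085]
wrist_force: [-0.8, 0.1, -3.1]
width: 0.0536
```

>>> {"fn": "step_arm", "kwargs": {"increments": "0 0 0.2 0 0 0; 0 0 0.2 0 0 0; 0 0 0 0 0 0; 0 0 0 0 0 0"}}

```text
time: 32.7
tool_pos: [0.554, 0.0001, 0.0731]
ee_rot: [3.141, -0.001, -0.085]
wrist_force: [-0.6, 0.7, -2.2]
width: 0.0536
```

>>> {"fn": "step_arm", "kwargs": {"increments": "0 0 0.1 0 0 0; 0 0 0.1 0 0 0; 0 0 0 0 0 0; 0 0 0 0 0 0"}}

```text
time: 33.1
tool_pos: [0.5535, 0.0001, 0.0704]
ee_rot: [3.141, 0.0, -0.085]
wrist_force: [0.7, -0.5, -2.7]
width: 0.0536
```

>>> {"fn": "step_arm", "kwargs": {"increments": "0 0 0.05 0 0 0; 0 0 0.05 0 0 0; 0 0 0 0 0 0; 0 0 0 0 0 0"}}

```text
time: 33.5
tool_pos: [0.5535, 0.0001, 0.0694]
ee_rot: [3.142, 0.0, -0.085]
wrist_force: [-0.1, 0.7, -3.3]
width: 0.0537
```

>>> {"fn": "step_arm", "kwargs": {"increments": "0 0.05 0.1 0 0 0; 0 0 0 0 0 0; 0 0 0.05 0 0 0; 0 0 0 0 0 0; 0 0 0 0 0 0"}}

```text
time: 34.0
tool_pos: [0.5535, -0.0004, 0.0679]
ee_rot: [3.141, 0.0, -0.085]
wrist_force: [-0.1, 0.7, -2.9]
width: 0.0535
```

>>> {"fn": "step_arm", "kwargs": {"increments": "0 0 0.05 0 0 0; 0 0 0 0 0 0; 0 0 0 0 0 0"}}

```text
time: 34.3
tool_pos: [0.5535, -0.0004, 0.0674]
ee_rot: [3.142, 0.0, -0.085]
wrist_force: [0.4, -0.1, -3.9]
width: 0.0534
```

>>> {"fn": "step_arm", "kwargs": {"increments": "0 0 0.05 0 0 0; 0 0 0 0 0 0; 0 0 0 0 0 0"}}

```text
time: 34.6
tool_pos: [0.5535, -0.0004, 0.0669]
ee_rot: [3.141, 0.0, -0.085]
wrist_force: [0.8, 0.2, -2.4]
width: 0.0535
```

>>> {"fn": "step_arm", "kwargs": {"increments": "0 0 0.05 0 0 0; 0 0 0 0 0 0; 0 0 0 0 0 0"}}

```text
time: 34.9
tool_pos: [0.5535, -0.0004, 0.0664]
ee_rot: [3.141, 0.0, -0.085]
wrist_force: [0.5, -0.2, -2.7]
width: 0.0541
```

>>> {"fn": "step_arm", "kwargs": {"increments": "0 0 0.05 0 0 0; 0 0 0 0 0 0; 0 0 0 0 0 0"}}

```text
time: 35.2
tool_pos: [0.5535, -0.0004, 0.0659]
ee_rot: [3.141, 0.0, -0.085]
wrist_force: [0.2, 0.2, -3.3]
width: 0.0535
```

>>> {"fn": "step_arm", "kwargs": {"increments": "0 0 0.05 0 0 0; 0 0 0 0 0 0; 0 0 0 0 0 0"}}

```text
time: 35.5
tool_pos: [0.5536, -0.0004, 0.0656]
ee_rot: [3.142, -0.0, -0.085]
wrist_force: [-0.1, 0.8, -1.9]
width: 0.0537
```

>>> {"fn": "step_arm", "kwargs": {"increments": "0 0 0.05 0 0 0; 0 0 0 0 0 0; 0 0 0 0 0 0"}}

```text
time: 35.8
tool_pos: [0.5536, -0.0004, 0.0655]
ee_rot: [3.142, -0.001, -0.085]
wrist_force: [-0.5, 0.4, 0.4]
width: 0.0535
```

>>> {"fn": "step_arm", "kwargs": {"increments": "0 0 0.03 0 0 0; 0 0 0 0 0 0; 0 0 0 0 0 0"}}

```text
time: 36.1
tool_pos: [0.5536, -0.0004, 0.0654]
ee_rot: [3.142, -0.001, -0.085]
wrist_force: [-3.4, -0.5, 4.3]
width: 0.0532
```

The jar is standing on the plate. Easing off a touch, opening and rising.

>>> {"fn": "step_arm", "kwargs": {"increments": "0 0 -0.03 0 0 0; 0 0 0 0 0 0; 0 0 0 0 0 0; 0 0 0 0 0 0; 0 0 0 0 0 0", "claw": -0.7}}

```text
time: 36.6
tool_pos: [0.5535, -0.0005, 0.0647]
ee_rot: [3.141, 0.0, -0.085]
wrist_force: [0.1, -0.5, -0.2]
width: 0.0796
```

>>> {"fn": "step_arm", "kwargs": {"increments": "0 0 0 0 0 0; 0 0 -0.5 0 0 0; 0 0 -1 0 0 0; 0 0 -2 0 0 0; 0 0 -3 0 0 0"}}

```text
time: 37.1
tool_pos: [0.5524, -0.0003, 0.1297]
ee_rot: [3.142, 0.003, -0.085]
wrist_force: [-0.6, 0.2, 0.6]
width: 0.0796
```

>>> {"fn": "step_arm", "kwargs": {"increments": "0 0 -3 0 0 0; 0 0 -3 0 0 0; 0 0 -2 0 0 0; 0 0 -0.5 0 0 0; 0 0 0 0 0 0"}}

```text
time: 37.6
tool_pos: [0.554, -0.0005, 0.2163]
ee_rot: [3.141, -0.003, -0.085]
wrist_force: [-0.3, -0.4, -0.2]
width: 0.0796
```

Run:
```python
from h import *
st=stand();C,im,o=look("wrist","w13.png");C2,b,_=look("scene","s13.png");print(o["tool_pos"],o["wrist_force"],o["width"],o["time"])
print("lid pred",proj(C,pl(12,0,125,-.01,st)))
cv2.imwrite("pics/v13.png",np.hstack([im[0:400,110:510],cv2.resize(b[130:330,200:400],None,fx=2,fy=2,interpolation=cv2.INTER_CUBIC)]))
```

```text
[ 5.54041181e-01 -4.59617237e-04  2.16340734e-01] [-0.27886682 -0.42125484 -0.16724995] 0.07964300168981606 37.6
lid pred [[318.53516806 236.09859973]]
```

View pics/v13.png

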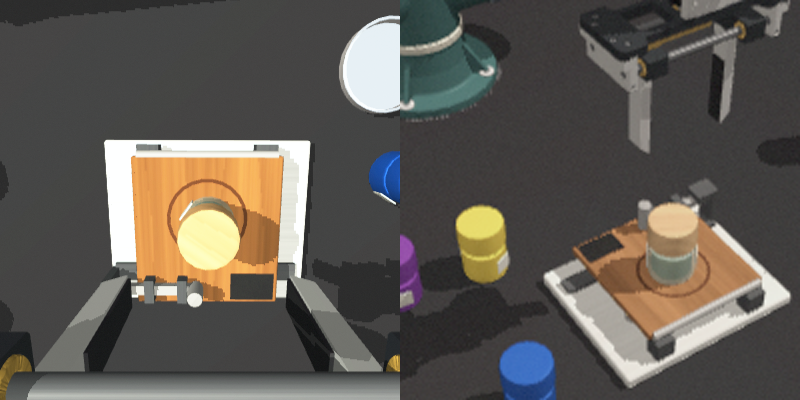

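The jar stands upright inside the ring. Its lid is at wrist (318,238) against (318.5,236) predicted. The plate is level, the bolt is in the keeper and the gripper is clear, so I'm handing in.

```bash
python3 -c "
from bench import *
print(close_job())"
```

```text
the job is handed in; nothing more can be done
None
```

The job is done and handed in at about 38 s: the plate is bolted level and the small wood-lidded jar stands upright inside the ring.

- **Plate and bolt:** I pressed the plate at its finger rest until the force rose at the rubber stops, then pushed the bolt until it hit its end stop. The highest force I read on the gripper was about 18 N, under the 25 N limit. After I let go, the plate stayed level by itself. The knob sat at pixel (289,256), against (290,255) predicted for fully home.
- **Jar:** I gripped it by the lid (53.5 mm opening) and lowered it in half-millimetre steps until the plate took its weight. I pressed it down with about 4 N, then opened. The last pictures show it upright, centred to within about 2 px. The gripper was clear and touching nothing.
- **Other objects:** I never aimed at or came close to them. The final view shows the yellow, purple and blue jars upright. I did not check the tall jar, spare jar, grinder, dish or spatula against their starting positions.
- **Disagreement:** The fingertips appeared about 20–28 mm higher in the pictures than the reported TCP. I relied on contact force and the pictures for heights and did not find the cause.

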